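Build up the stacking bowl rack for the meal service

ROBOT

A 6-joint arm with a two-finger parallel gripper is mounted at the origin on the work surface. World frame = base frame: x ahead of the robot, y to its left, z up, the work surface at z = 0. Lengths are in m, angles in rad, forces in N, time in s.
With the tool pointing down it reaches from about 0.35 to 0.85 m from the base axis. Payload 8.1 kg.
Tool frame: the origin (TCP) lies at the very end of the fingers, on their centre line; the grasp point (between the pads) lies 19 mm behind it (robot.grasp_offset is the distance from the TCP to the grasp point, in m); z points along the fingers, y is the line along which they close (so a half turn about z gives the same grasp; the last joint's range is limited). The gripper opens to 93 mm and grips with 3 to 60 N. Pads are 15 mm wide; open, the fingers measure 128 mm over their backs; the gripper's body (75 mm by 188 mm) begins 65 mm behind the grasp point.
Start: joints at [1.034, 0.13, 1.488, -0, 1.523, -0.085], TCP at [0.262, 0.54, 0.219] pointing down, gripper open.
Joint ranges: [-2.96, 2.96], [-0.89, 2.26], [0.02, 2.5], [-1.34, 4.48], [0, 2.73], [-2.66, 2.66]. Speed limits (rad/s): [2.39, 2.39, 2.79, 3.14, 3.14, 3.14].

INTERFACE

Orientations are given as a 3x3 rotation matrix whose columns are the frame's x, y, z axes.
In Python, from rig import robot gives the robot as it stands.
- The arm moves only by the tool servo_tool, never from a script. Its argument "plan" is a list of rows, each a list of 3 entries, a list of its own where there are three numbers: the shift along the world's x, y, z scaled (see below), then the turn, a rotation vector about the world's x, y, z scaled (see below), then the finger opening in mm, from 0 to 93. A call has 1 to 20 rows; each row shifts and turns the commanded pose from where the row before left it; what a row does not reach is not made up. The controller multiplies each number of a shift by 0.025 m and each number of a turn by 4 degrees. A row lasts 1/8 s, in which the tool goes at most 62.5 mm and 10.7 degrees, less where a joint would pass 70% of its speed; a pose out of reach is approached as far as the arm can. A call with a number of a shift or a turn outside -1 to 1 is refused whole. A call with a gripper value outside its range is refused whole. The fingers move at their own pace and stop on an object; "squeeze" is the grip in N (left out, the last holds). Time passes only in rows, so rows that do not move let the fingers close. It gives the time, the measured TCP pose, the force, the opening and the grip force at its end, in the units of the state.
- robot.sense(): the state, without advancing time (a new reading comes with each control period).
- robot.camera(name): name is "scene" or "top"; returns a dict with "color" (480x640x3 uint8, red, green, blue), "fx", "fy", "cx", "cy" (pixels), "k1" (the pictures are not rectified: a ray, as slopes to the right and down, at radius r is drawn at 1 + k1 r^2 times it, then the intrinsics apply), "camera_from_world" (4x4, takes a point from world to camera coordinates). Camera axes: x right, y up, looking along -z (the intrinsics and any distortion apply to the point x, -y, -z); pixel columns grow to the right and rows downward; lengths in m; the calibration is good to about 2 mm. A picture is of the moment at which its call begins. There is no depth.
- robot.close_job(): hands the job in; it is judged then, once.
The state is a dict: "time": time; "q": joint angles; "joint_velocities": joint speeds; "tau": joint torques, N m; "tool_pos": TCP position; "eef_rot": TCP orientation; "force": force on the tool from outside, world axes, zero at the start; "moment": the same for the moment, N m; "width": opening from 0.0 (shut) to 1.0 (fully open); "finger_force": force on a finger pad.
Only numpy, scipy, OpenCV 4.12 (cv2) and the standard library are available. Lean on these libraries where they do the work, as an engineer would, in place of code of your own. Each camera call takes 0.05 s, during which the arm holds its last target. There are 200 camera calls.

TASK

Build up the stacking bowl rack on its base, where the first bowl already stands: set the middle tier (the one with pins on its corners) on the base so that all four legs drop fully home over their pins, stand one of the two lidded bowls centrally on it, then set the top tier (the one with the gallery rail) fully home on the middle tier's pins, and stand the other bowl centrally on that. Lower things into place, do not drop or slam them, keep the bowls upright, and do not disturb the bowl on the base, the open bowl, the salt shaker or the serving spoon.

Things in the scene. Friction and masses are not known exactly. Their poses are not given: they have to be found in the camera images.
- rack_base: Rack base, fixed, 200 x 170 mm; deck top 20 mm above the table, open bars like the tiers'. At x = +-90, y = +-75 mm pins rise 25 mm above the deck: 10 mm thick, last 8 mm tapering to 4 mm. Leg ends of the middle tier rest on its deck corners, at z = 20 mm. Origin: centre of its underside, on the table; x along the long side, z up.
- tier_mid: Middle tier, steel. 200 x 170 mm, 0.45 kg, stands on four 20 mm square tube legs at x = +-90, y = +-75 mm, bore 14 mm square, open below. Origin: centre of the four leg ends' undersides; x along the long side, z up; deck top at z = 115 mm. Same turned half round. On its top corners pins like the base's, 25 mm tall. Starts on the table left or right of the base.
- tier_mid_spine (a point): Middle tier. Centre of the deck's top, on the spine bar (grip): 12 mm wide, 18 mm deep, along the tier's x. Open beside it, out to rails 70 mm away, for 27 mm either way along x; 6 mm cross bars at x = +-30 and +-60 mm, level with the spine's top. Axes as the tier's.
- tier_top: Top tier, steel. 200 x 170 mm, 0.45 kg, stands on four 20 mm square tube legs at x = +-90, y = +-75 mm, bore 14 mm square, open below. Origin: centre of the four leg ends' undersides; x along the long side, z up; deck top at z = 115 mm. Same turned half round. No pins; round gallery rail along its edges, top 19 mm above the deck. Starts on the other side.
- tier_top_spine (a point): Top tier. Centre of the deck's top, on the spine bar (grip): 12 mm wide, 18 mm deep, along the tier's x. Open beside it, out to rails 70 mm away, for 27 mm either way along x; 6 mm cross bars at x = +-30 and +-60 mm, level with the spine's top. Axes as the tier's. Gallery rail 72 mm away.
- bowl_a: Steel bowl with pressed-on lid, one rigid piece, 0.35 kg. Foot 72 mm across; lid rim 116 mm across, 40 mm up; lid 48 mm up beside the knob; round black knob (grip) 24-27 mm thick on the axis, 48 to 74 mm up. Origin: centre of the foot's underside, z up. Starts on the table at the left. Either bowl may go on either tier.
- bowl_b: Steel bowl with pressed-on lid, one rigid piece, 0.35 kg. Foot 72 mm across; lid rim 116 mm across, 40 mm up; lid 48 mm up beside the knob; round black knob (grip) 24-27 mm thick on the axis, 48 to 74 mm up. Origin: centre of the foot's underside, z up. Starts on the table at the right. Like bowl_a.
- bowl_base: Steel bowl with pressed-on lid, one rigid piece, 0.35 kg. Foot 72 mm across; lid rim 116 mm across, 40 mm up; lid 48 mm up beside the knob; round black knob (grip) 24-27 mm thick on the axis, 48 to 74 mm up. Origin: centre of the foot's underside, z up. Stands loose on the middle of rack_base and stays there.
- open_bowl: Bystander: open steel bowl, 132 mm across and 48 mm tall, with a piece of boiled plantain. Stands at the far right of the table. Origin: centre of its underside.
- salt_shaker: Bystander: glass salt shaker with a steel top, 52 mm across and 100 mm tall, beyond the rack. Origin: centre of its underside.
- serving_spoon: Bystander: steel serving spoon 260 mm long lying at the far left of the table, handle towards the robot. Origin: underside, near its middle.
Things that resemble listed ones, but are neither listed nor needed, are in the scene too. What is shaped like the bowl_b but green is not meant.

How it is judged:
On the way, in this order (a step that is already met when the one before it is completed fails the run):
1. the middle tier sits fully home over the base's four pins (horizontal distance between tier_mid and rack_base below 0.004 m and z of tier_mid in the frame of rack_base between 0.017 and 0.023 m and angle between the x axis of tier_mid and the x axis of rack_base, either way round below 0.05 rad and angle between tier_mid's own z axis and vertical below 0.04 rad), for 0.2 s.
2. a lidded bowl stands centrally on the middle tier (all of step 1 and ((horizontal distance between bowl_a and tier_mid below 0.02 m and z of bowl_a in the frame of tier_mid between 0.111 and 0.119 m and angle between bowl_a's own z axis and vertical below 0.08 rad) or (horizontal distance between bowl_b and tier_mid below 0.02 m and z of bowl_b in the frame of tier_mid between 0.111 and 0.119 m and angle between bowl_b's own z axis and vertical below 0.08 rad))), for 0.2 s.
3. the top tier sits fully home over the middle tier's four pins, above the bowl (all of step 2 and horizontal distance between tier_top and tier_mid below 0.004 m and z of tier_top in the frame of tier_mid between 0.112 and 0.118 m and angle between the x axis of tier_top and the x axis of tier_mid, either way round below 0.05 rad and angle between tier_top's own z axis and vertical below 0.04 rad), for 0.2 s.
At the end, for the whole second after the job is handed in: Each tier is home on the pins below it: centred within 4 mm, 3 mm in height, square within 0.05 rad, level within 0.04. First bowl still on the base; one lidded bowl on each tier, within 20 mm of its centre, upright within 0.08 rad and on the deck within 4 mm; all at rest (all of step 1 and horizontal distance between tier_top and tier_mid below 0.004 m and z of tier_top in the frame of tier_mid between 0.112 and 0.118 m and angle between the x axis of tier_top and the x axis of tier_mid, either way round below 0.05 rad and angle between tier_top's own z axis and vertical below 0.04 rad and horizontal distance between bowl_base and rack_base below 0.02 m and z of bowl_base in the frame of rack_base between 0.016 and 0.024 m and angle between bowl_base's own z axis and vertical below 0.08 rad and ((horizontal distance between bowl_a and tier_mid below 0.02 m and z of bowl_a in the frame of tier_mid between 0.111 and 0.119 m and angle between each of bowl_a, bowl_b's own z axis and vertical below 0.08 rad and horizontal distance between bowl_b and tier_top below 0.02 m and z of bowl_b in the frame of tier_top between 0.111 and 0.119 m) or (horizontal distance between bowl_b and tier_mid below 0.02 m and z of bowl_b in the frame of tier_mid between 0.111 and 0.119 m and angle between each of bowl_b, bowl_a's own z axis and vertical below 0.08 rad and horizontal distance between bowl_a and tier_top below 0.02 m and z of bowl_a in the frame of tier_top between 0.111 and 0.119 m)) and linear speed of each of tier_mid, tier_top, bowl_a, bowl_b below 0.02 m/s and angular speed of each of tier_mid, tier_top, bowl_a, bowl_b below 0.2 rad/s); the robot touches nothing.
It fails at once if a lidded bowl is tipped more than 0.5 rad (angle between any of bowl_a, bowl_b, bowl_base's own z axis and vertical above 0.5 rad).
It fails at once if a tier or bowl is dropped or slammed: over 0.4 m/s in the last 25 mm (tier) or 15 mm (bowl) above its seat ((horizontal distance between tier_mid and rack_base below 0.02 m and z of tier_mid in the frame of rack_base between 0.01 and 0.045 m and linear speed of tier_mid above 0.4 m/s) or (horizontal distance between tier_top and tier_mid below 0.02 m and z of tier_top in the frame of tier_mid between 0.105 and 0.14 m and linear speed of tier_top above 0.4 m/s) or (horizontal distance between bowl_a and tier_mid below 0.02 m and z of bowl_a in the frame of tier_mid between 0.105 and 0.13 m and linear speed of bowl_a above 0.4 m/s) or (horizontal distance between bowl_a and tier_top below 0.02 m and z of bowl_a in the frame of tier_top between 0.105 and 0.13 m and linear speed of bowl_a above 0.4 m/s) or (horizontal distance between bowl_b and tier_mid below 0.02 m and z of bowl_b in the frame of tier_mid between 0.105 and 0.13 m and linear speed of bowl_b above 0.4 m/s) or (horizontal distance between bowl_b and tier_top below 0.02 m and z of bowl_b in the frame of tier_top between 0.105 and 0.13 m and linear speed of bowl_b above 0.4 m/s)).
It fails at once if the bowl on the base is shifted by more than 20 mm (distance of bowl_base from where it was at the start of the episode above 0.02 m).
It fails at once if the open bowl, the salt shaker or the serving spoon is moved by more than 30 mm (distance of any of open_bowl, salt_shaker, serving_spoon from where it was at the start of the episode above 0.03 m).
It also fails if it takes over 72 s, if anything falls off the work surface, if the arm or the gripper's body presses on something with over 40 N, if the wrist force passes 120 N, or if a joint passes its speed limit or range.

## Working session

There is one attempt and no reset: what is moved stays moved. The work goes in short steps, Python scripts to look and compute and a tool call to move; the robot and the scene stay as the last step left them, time stands still between calls to the robot, and variables do not carry over. Pictures are saved under pics/ and viewed, at most 10 in all, crops included, and the job is handed in when it is done.

Besides the shell and the picture viewer there is one more tool, called in YAML: its name, and indented under it one key for each argument. servo_tool: Moves the arm, as the interface text tells. Shifts and turns lie within -1 to 1; 1 stands for 0.025 m of shift or 4 degrees of turn. Its arguments: {"type":"object","properties":{"plan":{"type":"array","items":{"type":"array"}},"squeeze":{"type":"number"}},"required":["plan"]}

```bash
mkdir -p pics
cat > h.py <<'E'
import numpy as np, cv2
from rig import robot
def cam(n,f=None):
    c=robot.camera(n); c['img']=cv2.cvtColor(np.array(c['color']),cv2.COLOR_RGB2BGR)
    if f: cv2.imwrite(f'pics/{f}.png',c['img'])
    return c
def K(c): return np.array([[c['fx'],0,c['cx']],[0,c['fy'],c['cy']],[0,0,1.]]),np.array([c['k1'],0,0,0,0.])
def proj(c,P):
    P=np.atleast_2d(P); M=np.array(c['camera_from_world']); p=P@M[:3,:3].T+M[:3,3]
    s=np.c_[p[:,0],-p[:,1]]/-p[:,2:3]; s=s*(1+c['k1']*(s**2).sum(1,keepdims=True))
    return s*[c['fx'],c['fy']]+[c['cx'],c['cy']]
def ray(c,uv,z):
    k,d=K(c); uv=np.atleast_2d(np.array(uv,float))
    s=cv2.undistortPoints(uv[:,None],k,d)[:,0]
    M=np.array(c['camera_from_world']); R=M[:3,:3]; o=-R.T@M[:3,3]
    D=np.c_[s[:,0],-s[:,1],-np.ones(len(s))]@R
    return o+D*((z-o[2])/D[:,2])[:,None]
E
python3 - <<'E'
from h import *
for n in('scene','top'):
    c=cam(n,n+'0'); M=np.array(c['camera_from_world']); print(n,c['fx'],c['k1'],-M[:3,:3].T@M[:3,3]); print(M[:3,:3].round(3))
s=robot.sense(); print(s['time'],s['tool_pos'],np.round(s['eef_rot'],3))
E
```

```text
scene 546.0860167443752 -0.1593940677010168 [0.93294209 0.83336741 1.35447359]
[[-0.876  0.482  0.001]
 [-0.385 -0.702  0.599]
 [ 0.289  0.524  0.801]]
top 524.3926065835831 -0.032876524670276235 [ 0.34009486 -0.01116057  1.81810039]
[[-0.015 -1.    -0.005]
 [ 0.997 -0.015  0.079]
 [-0.079 -0.004  0.997]]
0.1 [0.26167612 0.53934626 0.21769773] [[-0.9    0.437 -0.001]
 [ 0.437  0.9   -0.001]
 [ 0.    -0.002 -1.   ]]
```

View pics/scene0.png

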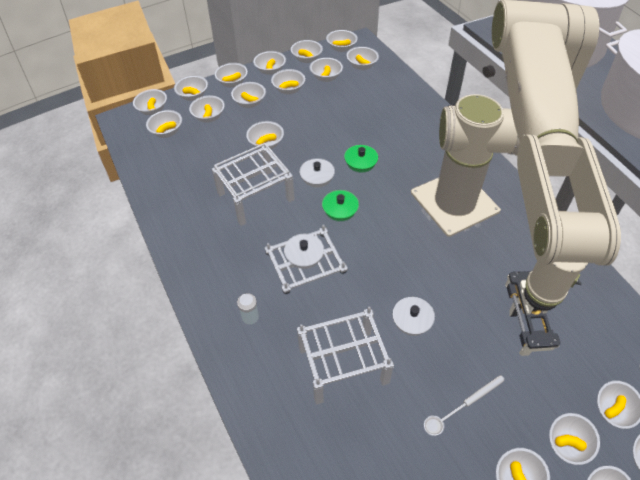

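View pics/top0.png

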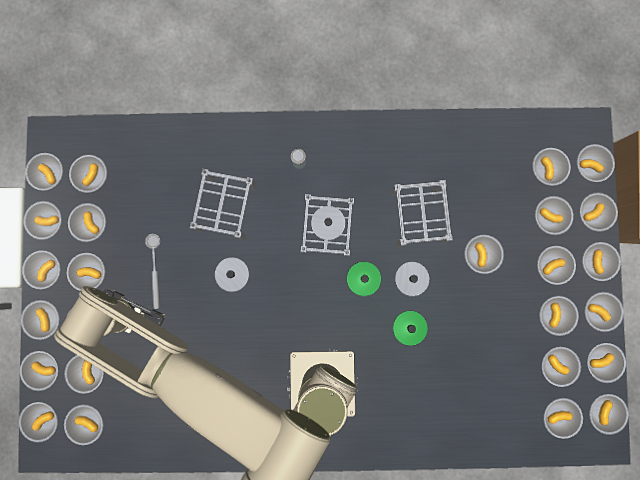

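Run:
```python
import cv2,numpy as np
s=cv2.imread('pics/scene0.png');t=cv2.imread('pics/top0.png')
a=cv2.resize(s[300:400,285:400],(400,300),interpolation=cv2.INTER_CUBIC)
b=cv2.resize(s[135:235,205:320],(400,300),interpolation=cv2.INTER_CUBIC)
c=cv2.resize(t[160:310,180:330],(400,300),interpolation=cv2.INTER_CUBIC)
c=cv2.resize(t[160:260,180:313],(400,300),interpolation=cv2.INTER_CUBIC)
d=cv2.resize(t[172:305,353:530],(400,300),interpolation=cv2.INTER_CUBIC)
cv2.imwrite('pics/crop0.png',np.vstack([np.hstack([a,b]),np.hstack([c,d])]))
```

```text
(no output)
```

View pics/crop0.png

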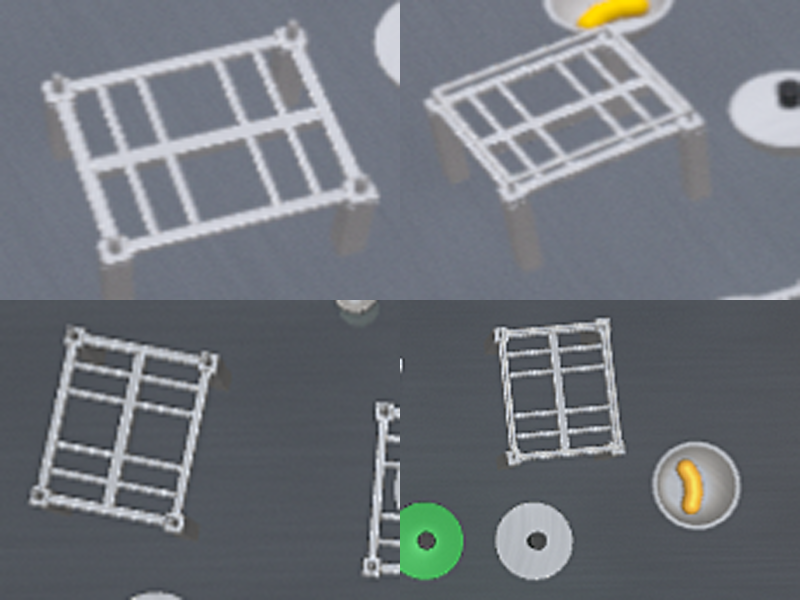

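```bash
cat > m.py <<'E'
from h import *
def holes(c,roi,z,th,up=6):
    x0,y0,x1,y1=roi; g=cv2.cvtColor(c['img'],cv2.COLOR_BGR2GRAY)[y0:y1,x0:x1]
    g=cv2.resize(g,None,fx=up,fy=up,interpolation=cv2.INTER_CUBIC)
    cs,h=cv2.findContours((g>th).astype(np.uint8),cv2.RETR_CCOMP,cv2.CHAIN_APPROX_NONE)
    out=[]
    for k,H in zip(cs,h[0]):
        if cv2.contourArea(k)<40*up: continue
        uv=(k[:,0]+.5)/up-.5+[x0,y0]; P=ray(c,uv,z)[:,:2]*1000
        r=cv2.minAreaRect(P.astype(np.float32)); out.append((H[3]>=0,r))
    return out
def knob(c,roi,z=.072):
    x0,y0,x1,y1=roi; g=c['img'].max(2)[y0:y1,x0:x1]; m=(g<60).astype(np.uint8)
    n,l,s,ce=cv2.connectedComponentsWithStats(m); i=1+s[1:,4].argmax(); return ce[i]+[x0,y0],s[i,4]
E
python3 - <<'E'
from m import *
t=cv2.imread
for n,rois in (('top',dict(mid=((185,160,262,245),.115),top=((385,172,460,250),.115),base=((296,188,360,262),.02))),
               ('scene',dict(mid=((290,300,400,400),.115),top=((208,140,297,200),.115),base=((260,225,352,296),.02)))):
    c=cam(n)
    for k,(r,z) in rois.items():
        print(n,k)
        for hl,q in sorted(holes(c,r,z,150),key=lambda a:-a[1][1][0]*a[1][1][1])[:6]: print('  hole' if hl else '  out',np.round(q[0],1),np.round(q[1],1),round(q[2],1))
    for k,r in (dict(a=(215,258,250,292),b=(395,262,428,296),base=(315,208,342,236)) if n=='top' else dict(a=(395,300,435,332),b=(300,158,335,182),base=(285,232,322,262))).items():
        uv,A=knob(c,r); print(k,uv,A,[np.round(ray(c,uv,z)[0][:2]*1000,1) for z in (.062,.074)] if k!='base' else np.round(ray(c,uv,.088)[0][:2]*1000,1))
E
```

```text
top mid
  out [609.4 323.7] [169.5 200.7] 78.1
  hole [601.4 287. ] [68.1 57.5] 78.5
  hole [617.3 361.3] [67.8 57.7] 77.4
  hole [558.7 373.9] [67.9 57.4] 77.9
  hole [557.4 296.2] [68.  27.4] 78.1
  hole [645.6 277.6] [67.9 27.4] 78.5
top top
  out [ 568.4 -337.5] [201.4 170.4] 4.6
  hole [ 564.8 -300.7] [58.6 67.2] 5.4
  hole [ 571.4 -376.1] [57.3 68.2] 4.4
  hole [ 512.4 -380.7] [56.4 68. ] 4.3
  hole [ 506.4 -305.1] [56.5 66.8] 4.3
  hole [ 647.5 -369.8] [30.7 68.7] 2.8
top base
  out [542.8 -24.3] [170.2 201. ] 84.8
  hole [531.5  15.9] [66.8 87.4] 84.7
  hole [464.2 -55.6] [70.3 27.2] 84.6
  hole [494.2 -58. ] [67.4 27.6] 84.5
  hole [612.4 -69.2] [69.9 26.1] 84.3
  hole [472.6  21.3] [67.3 27. ] 86.0
a [231.91666667 275.16666667] 12 [array([371.6, 297.2]), array([371.4, 295.1])]
b [410.375 278.75 ] 8 [array([ 350.7, -299.6]), array([ 350.7, -297.6])]
base [326.5  224.25] 4 [535.2 -22. ]
scene mid
  out [607.7 322.2] [177.4 203.4] 77.6
  hole [615.6 361. ] [63.4 53.9] 78.0
  hole [599.7 287. ] [63.5 53.5] 77.7
  out [444.3 308. ] [82.8 19.5] 57.0
  hole [571.8 370.3] [63.1 24.1] 77.7
  hole [555.6 296.3] [63.7 23.9] 77.7
scene top
  out [ 544.3 -366.5] [252.2 226.6] 3.8
  hole [ 569.4 -375.8] [53.5 63.2] 4.5
  hole [ 563.8 -307.1] [52.8 49.5] 4.4
  hole [ 613.8 -371.6] [23.3 62.6] 4.3
  hole [ 524.2 -379.2] [23.1 62.9] 4.3
  hole [ 571.2 -422.5] [160.8   8.5] 4.4
scene base
  out [540.6 -26.5] [178.9 203.7] 84.3
  hole [558.5  11.2] [65.5 84.3] 83.8
  hole [501.3  19.4] [59.2 24.5] 83.6
  hole [471.1  21.1] [61.7 21.1] 85.4
  hole [618.    6.9] [61.8 20.8] 84.2
  hole [463.2 -54.6] [62.1 20.7] 84.8
a [413.4375 313.5   ] 16 [array([381.3, 309.3]), array([386.5, 314.2])]
b [316.5 168. ] 12 [array([ 354.7, -299.5]), array([ 360.1, -289. ])]
base [304.         247.33333333] 12 [547.1 -13.3]
```

servo_tool:
  plan:
    - [[0.925,-0.574,0],[0,0,0.232],40]
    - [[0.925,-0.574,0],[0,0,0.232],40]
    - [[0.925,-0.574,0],[0,0,0.232],40]
    - [[0.925,-0.574,0],[0,0,0.232],40]
    - [[0.925,-0.574,0],[0,0,0.232],40]
    - [[0.925,-0.574,0],[0,0,0.232],40]
    - [[0.925,-0.574,0],[0,0,0.232],40]
    - [[0.925,-0.574,0],[0,0,0.232],40]
    - [[0.925,-0.574,0],[0,0,0.232],40]
    - [[0.925,-0.574,0],[0,0,0.232],40]
    - [[0.925,-0.574,0],[0,0,0.232],40]
    - [[0.925,-0.574,0],[0,0,0.232],40]
    - [[0.925,-0.574,0],[0,0,0.232],40]
    - [[0.925,-0.574,0],[0,0,0.232],40]
    - [[0.925,-0.574,0],[0,0,0.232],40]
    - [[0,0,0],[0,0,0],40]
  squeeze: 40

```text
time: 2.2
tool_pos: [0.6099, 0.3231, 0.2179]
eef_rot: [[-0.978, 0.21, -0.001], [0.21, 0.978, -0.001], [0.0, -0.001, -1.0]]
force: [-0.6, 0.2, -0.3]
width: 0.431
finger_force: 0.0
```

```bash
cat >> m.py <<'E'
def lid(c,roi,z,th=130):
    x0,y0,x1,y1=roi; im=c['img'][y0:y1,x0:x1]; g=cv2.resize(im,None,fx=6,fy=6,interpolation=cv2.INTER_CUBIC)
    m=(g.min(2)>th).astype(np.uint8); cs,_=cv2.findContours(m,cv2.RETR_EXTERNAL,cv2.CHAIN_APPROX_NONE)
    k=max(cs,key=cv2.contourArea); P=ray(c,(k[:,0]+.5)/6-.5+[x0,y0],z)[:,:2]*1000
    e=cv2.fitEllipse(P.astype(np.float32)); return np.round(e[0],1),np.round(e[1],1)
E
python3 - <<'E'
from m import *
t=cam('top');s=cam('scene','scene1')
for n,c,R in(('top',t,((210,252,255,298),(392,258,434,300))),('scene',s,((388,293,440,338),(296,155,338,186)))):
    for r in R: print(n,lid(c,r,.04))
q=robot.sense(); print(q['time'],q['tool_pos'],q['eef_rot'].round(3) if hasattr(q['eef_rot'],'round') else np.round(q['eef_rot'],3),q['width'],q['force'])
print(proj(s,[q['tool_pos']]))
E
```

```text
top (array([363.2, 309.9]), array([149. , 185.3]))
top (array([ 352. , -308.3]), array([114.4, 115. ]))
scene (array([374.2, 302.9]), array([118.6, 119.6]))
scene (array([ 349.8, -308.2]), array([120.4, 122.4]))
2.3 [0.60839273 0.32467054 0.21815762] [[-0.978  0.208 -0.001]
 [ 0.208  0.978  0.   ]
 [ 0.001 -0.    -1.   ]] 0.4303714352921861 [-0.45228096 -0.36585152 -1.16319498]
[[345.01468415 326.88766081]]
```

servo_tool:
  plan:
    - [[0,0,-0.9],[0,0,0],40]
    - [[0,0,-0.9],[0,0,0],40]
    - [[0,0,-0.9],[0,0,0],40]
    - [[0,0,-0.9],[0,0,0],40]
    - [[0,0,-0.9],[0,0,0],40]
    - [[0,0,-0.7],[0,0,0],40]
    - [[0,0,0],[0,0,0],40]
    - [[0,0,0],[0,0,0],0]
    - [[0,0,0],[0,0,0],0]
    - [[0,0,0],[0,0,0],0]
    - [[0,0,0],[0,0,0],0]
  squeeze: 45

```text
time: 3.68
tool_pos: [0.6093, 0.3245, 0.0896]
eef_rot: [[-0.978, 0.207, 0.001], [0.207, 0.978, 0.0], [-0.001, 0.0, -1.0]]
force: [-0.7, -2.1, 3.8]
width: 0.123
finger_force: 45.0
```

servo_tool:
  plan:
    - [[0,0,0.5],[0,0,0],0]
    - [[0,0,1],[0,0,0],0]
    - [[0,0,1],[0,0,0],0]
    - [[0,0,1],[0,0,0],0]
    - [[0,0,0.9],[0,0,0],0]
    - [[-0.177,-0.929,0],[0,0,0.112],0]
    - [[-0.177,-0.929,0],[0,0,0.112],0]
    - [[-0.177,-0.929,0],[0,0,0.112],0]
    - [[-0.177,-0.929,0],[0,0,0.112],0]
    - [[-0.177,-0.929,0],[0,0,0.112],0]
    - [[-0.177,-0.929,0],[0,0,0.112],0]
    - [[-0.177,-0.929,0],[0,0,0.112],0]
    - [[-0.177,-0.929,0],[0,0,0.112],0]
    - [[-0.177,-0.929,0],[0,0,0.112],0]
    - [[-0.177,-0.929,0],[0,0,0.112],0]
    - [[-0.177,-0.929,0],[0,0,0.112],0]
    - [[-0.177,-0.929,0],[0,0,0.112],0]
    - [[-0.177,-0.929,0],[0,0,0.112],0]
    - [[-0.177,-0.929,0],[0,0,0.112],0]
    - [[-0.177,-0.929,0],[0,0,0.112],0]

```text
time: 6.18
tool_pos: [0.5418, -0.0243, 0.1986]
eef_rot: [[-0.996, 0.091, -0.001], [0.091, 0.996, 0.0], [0.001, 0.0, -1.0]]
force: [0.4, 0.1, -5.4]
width: 0.129
finger_force: 45.0
```

servo_tool:
  plan:
    - [[0,0,-0.4],[0,0,0],0]
    - [[0,0,-0.4],[0,0,0],0]
    - [[0,0,-0.4],[0,0,0],0]
    - [[0,0,-0.4],[0,0,0],0]
    - [[0,0,0],[0,0,0],0]
    - [[0,0,0],[0,0,0],0]

```text
time: 6.92
tool_pos: [0.5426, -0.0237, 0.1588]
eef_rot: [[-0.996, 0.091, 0.0], [0.091, 0.996, -0.0], [-0.0, -0.0, -1.0]]
force: [0.6, 0.4, -4.5]
width: 0.126
finger_force: 45.0
```

Run:
```python
from m import *
t=cam('top','top2');s=cam('scene','scene2')
a=cv2.resize(s[200:320,240:400],(800,600),interpolation=cv2.INTER_CUBIC);cv2.imwrite('pics/c2.png',a)
q=robot.sense(); print(q['time'],q['tool_pos'],q['force'],np.round(q['eef_rot'],3))
```

```text
Traceback (most recent call last):
KeyError: (slice(200, 320, None), slice(240, 400, None))
```

Run:
```python
from m import *
t=cv2.imread('pics/top2.png');s=cv2.imread('pics/scene2.png')
a=cv2.resize(s[195:315,250:410],(800,600),interpolation=cv2.INTER_CUBIC);cv2.imwrite('pics/c2.png',a)
q=robot.sense(); print(q['time'],q['tool_pos'],q['force'])
```

```text
7.025 [ 0.54286973 -0.0238012   0.15925886] [-0.11924422  0.2062697  -4.74320322]
```

View pics/c2.png

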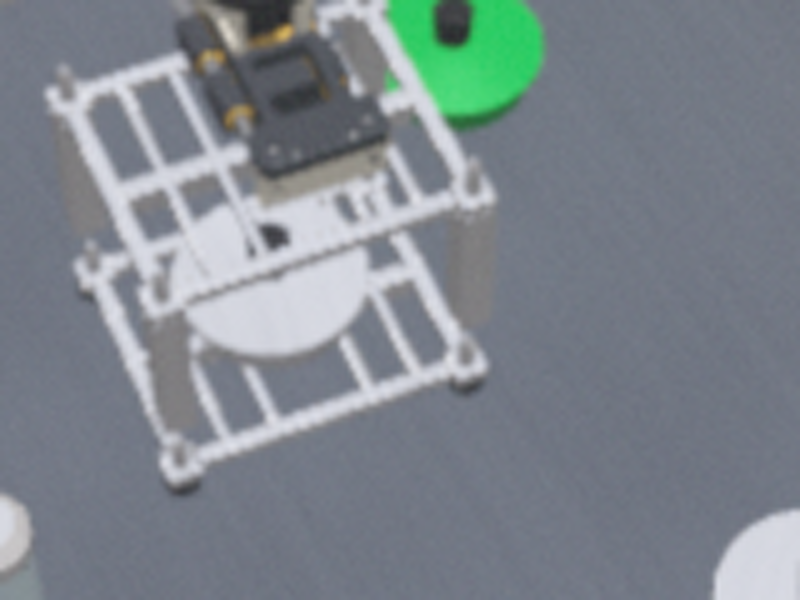

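Run:
```python
from m import *
s=cam('scene')
f=lambda p,z: ray(s,np.array(p)/5-.4+[250,195],z)[:,:2]*1000
a=f([(65,72),(160,268),(475,163)],.2105); b=f([(92,246),(180,443),(463,340)],.045)
print(a.round(1),b.round(1),(a-b).round(1))
th=np.deg2rad(-5.3);R=np.array([[np.cos(th),-np.sin(th)],[np.sin(th),np.cos(th)]])
P=np.array([542.4,-24.5])+np.array([(90,-75),(90,75),(-90,75)])@R.T
print(P.round(1)); print(proj(s,np.c_[P/1000,[.045]*3]).round(1),(np.array([(92,246),(180,443),(463,340)])/5-.4+[250,195]).round(1))
print(proj(s,np.c_[P/1000,[.2105]*3]).round(1),(np.array([(65,72),(160,268),(475,163)])/5-.4+[250,195]).round(1))
```

```text
[[ 624.6 -102.2]
 [ 636.8   43.1]
 [ 458.8   61.4]] [[ 622.6 -105.5]
 [ 637.7   45.1]
 [ 461.7   60.5]] [[ 2.   3.3]
 [-0.9 -2. ]
 [-2.8  0.9]]
[[ 625.1 -107.5]
 [ 638.9   41.9]
 [ 459.7   58.5]]
[[267.  243.6]
 [284.7 282.5]
 [342.4 261.8]] [[268.  243.8]
 [285.6 283.2]
 [342.2 262.6]]
[[261.6 207.8]
 [280.6 248.2]
 [343.8 226.6]] [[262.6 209. ]
 [281.6 248.2]
 [344.6 227.2]]
```

servo_tool:
  plan:
    - [[0,0,-0.4],[0,0,0],0]
    - [[0,0,-0.4],[0,0,0],0]
    - [[0,0,-0.4],[0,0,0],0]
    - [[0,0,-0.2],[0,0,0],0]
    - [[0,0,-0.2],[0,0,0],0]
    - [[0,0,0],[0,0,0],0]

```text
time: 7.82
tool_pos: [0.5422, -0.0238, 0.1182]
eef_rot: [[-0.996, 0.091, -0.001], [0.091, 0.996, 0.0], [0.001, 0.0, -1.0]]
force: [0.0, -0.1, -4.8]
width: 0.123
finger_force: 45.0
```

servo_tool:
  plan:
    - [[0,0,-0.2],[0,0,0],0]
    - [[0,0,-0.12],[0,0,0],0]
    - [[0,0,-0.1],[0,0,0],0]
    - [[0,0,0],[0,0,0],0]

```text
time: 8.32
tool_pos: [0.5427, -0.0238, 0.1095]
eef_rot: [[-0.996, 0.091, 0.001], [0.091, 0.996, -0.0], [-0.001, -0.0, -1.0]]
force: [-5.1, -0.2, 5.4]
width: 0.122
finger_force: 45.0
```

servo_tool:
  plan:
    - [[0,0,0],[0,0,0],30]
    - [[0,0,0],[0,0,0],30]
    - [[0,0,0.4],[0,0,0],30]
    - [[0,0,1],[0,0,0],30]
    - [[0,0,1],[0,0,0],30]
    - [[0,0,1],[0,0,0],50]
    - [[-0.481,0.934,0],[0,0,0],50]
    - [[-0.481,0.934,0],[0,0,0],50]
    - [[-0.481,0.934,0],[0,0,0],50]
    - [[-0.481,0.934,0],[0,0,0],50]
    - [[-0.481,0.934,0],[0,0,0],50]
    - [[-0.481,0.934,0],[0,0,0],50]
    - [[-0.481,0.934,0],[0,0,0],50]
    - [[-0.481,0.934,0],[0,0,0],50]
    - [[-0.481,0.934,0],[0,0,0],50]
    - [[-0.481,0.934,0],[0,0,0],50]
    - [[-0.481,0.934,0],[0,0,0],50]
    - [[-0.481,0.934,0],[0,0,0],50]
    - [[-0.481,0.934,0],[0,0,0],50]
    - [[-0.481,0.934,0],[0,0,0],50]

```text
time: 10.82
tool_pos: [0.3739, 0.304, 0.1941]
eef_rot: [[-0.996, 0.091, 0.001], [0.091, 0.996, 0.001], [-0.001, 0.001, -1.0]]
force: [0.8, -0.1, 0.7]
width: 0.534
finger_force: 0.0
```

Run:
```python
from m import *
t=cam('top');s=cam('scene','scene3')
t['img']=cv2.imread('pics/top0.png'); print(lid(t,(210,252,255,298),.04),lid(t,(392,258,434,300),.04))
print('mid now',[ (np.round(q[0],1),np.round(q[1],1),round(q[2],1)) for h,q in holes(s,(240,190,360,300),.135,150) if h][:8])
q=robot.sense(); print(q['time'],q['tool_pos'],q['width'])
cv2.imwrite('pics/c3.png',cv2.resize(s['img'][190:350,240:453],(800,600),interpolation=cv2.INTER_CUBIC))
```

```text
(array([375.9, 302.9]), array([114.9, 115.4])) (array([ 352. , -308.3]), array([114.7, 115.5]))
mid now [(array([591.6,  82.5]), array([57.9, 78.3]), 84.5), (array([635.7,  38.1]), array([15. ,  6.7]), 68.0), (array([537.7,  87.3]), array([58.5, 23.5]), 80.6), (array([614.3,  -6.9]), array([18.8, 33.9]), 7.9), (array([586.2, -15.6]), array([ 9.6, 21.7]), 84.2), (array([544.6,   7.3]), array([46.7, 53. ]), 84.7), (array([501.5,  18.5]), array([61.8, 21.1]), 80.2), (array([470.7,  21.6]), array([61.9, 20.8]), 84.5)]
10.925 [0.37327884 0.30488931 0.19399674] 0.5390330400033724
```

View pics/c3.png

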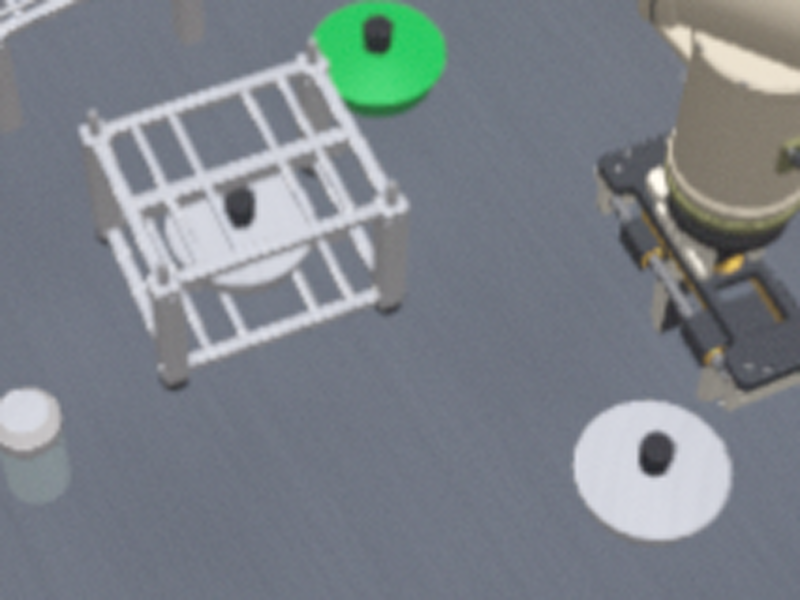

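servo_tool:
  plan:
    - [[0.05,-0.06,-0.9],[0,0,0],50]
    - [[0,0,-1],[0,0,0],50]
    - [[0,0,-1],[0,0,0],50]
    - [[0,0,-1],[0,0,0],50]
    - [[0,0,-1],[0,0,0],50]
    - [[0,0,-0.5],[0,0,0],50]
    - [[0,0,-0.26],[0,0,0],50]
    - [[0,0,0],[0,0,0],50]
    - [[0,0,0],[0,0,0],0]
    - [[0,0,0],[0,0,0],0]
    - [[0,0,0],[0,0,0],0]
    - [[0,0,0],[0,0,0],0]
  squeeze: 30

```text
time: 12.42
tool_pos: [0.3757, 0.3021, 0.0521]
eef_rot: [[-0.996, 0.091, 0.001], [0.091, 0.996, 0.001], [-0.001, 0.001, -1.0]]
force: [0.3, 2.1, 1.9]
width: 0.275
finger_force: 30.0
```

servo_tool:
  plan:
    - [[0,0,0.4],[0,0,0],0]
    - [[0,0,1],[0,0,0],0]
    - [[0,0,1],[0,0,0],0]
    - [[0,0,1],[0,0,0],0]
    - [[0,0,1],[0,0,0],0]
    - [[0,0,1],[0,0,0],0]
    - [[0,0,1],[0,0,0],0]
    - [[0,0,1],[0,0,0],0]

```text
time: 13.42
tool_pos: [0.3749, 0.3011, 0.2374]
eef_rot: [[-0.996, 0.092, -0.001], [0.092, 0.996, -0.001], [0.001, -0.001, -1.0]]
force: [0.9, 0.1, -3.3]
width: 0.271
finger_force: 30.0
```

servo_tool:
  plan:
    - [[0.477,-0.933,0],[0,0,0],0]
    - [[0.477,-0.933,0],[0,0,0],0]
    - [[0.477,-0.933,0],[0,0,0],0]
    - [[0.477,-0.933,0],[0,0,0],0]
    - [[0.477,-0.933,0],[0,0,0],0]
    - [[0.477,-0.933,0],[0,0,0],0]
    - [[0.477,-0.933,0],[0,0,0],0]
    - [[0.477,-0.933,0],[0,0,0],0]
    - [[0.477,-0.933,0],[0,0,0],0]
    - [[0.477,-0.933,0],[0,0,0],0]
    - [[0.477,-0.933,0],[0,0,0],0]
    - [[0.477,-0.933,0],[0,0,0],0]
    - [[0.477,-0.933,0],[0,0,0],0]
    - [[0.477,-0.933,0],[0,0,0],0]
    - [[0,0,0],[0,0,0],0]

```text
time: 15.3
tool_pos: [0.5421, -0.0265, 0.2363]
eef_rot: [[-0.996, 0.094, -0.001], [0.094, 0.996, -0.0], [0.001, -0.0, -1.0]]
force: [0.1, -0.5, -3.3]
width: 0.274
finger_force: 30.0
```

servo_tool:
  plan:
    - [[0,0.08,-0.5],[0,0,0],0]
    - [[0,0,-0.5],[0,0,0],0]
    - [[0,0,-0.4],[0,0,0],0]
    - [[0,0,-0.3],[0,0,0],0]
    - [[0,0,-0.15],[0,0,0],0]
    - [[0,0,-0.1],[0,0,0],0]
    - [[0,0,0],[0,0,0],0]

```text
time: 16.18
tool_pos: [0.5424, -0.023, 0.188]
eef_rot: [[-0.996, 0.092, 0.0], [0.092, 0.996, -0.0], [-0.0, -0.0, -1.0]]
force: [0.6, 0.4, -3.7]
width: 0.273
finger_force: 30.0
```

servo_tool:
  plan:
    - [[0,0,-0.05],[0,0,0],0]
    - [[0,0,-0.04],[0,0,0],0]
    - [[0,0,0],[0,0,0],0]

```text
time: 16.55
tool_pos: [0.5427, -0.0231, 0.1871]
eef_rot: [[-0.996, 0.091, 0.002], [0.091, 0.996, -0.0], [-0.002, -0.0, -1.0]]
force: [-3.1, 0.3, 4.6]
width: 0.273
finger_force: 30.0
```

servo_tool:
  plan:
    - [[0,0,0],[0,0,0],50]
    - [[0,0,0],[0,0,0],50]
    - [[0,0,0.2],[0,0,0],50]
    - [[0,0,0.8],[0,0,0],50]
    - [[0,0,1],[0,0,0],40]
    - [[0,0,0.5],[0,0,0],40]
    - [[0.079,-0.969,0],[0,0,0.188],40]
    - [[0.079,-0.969,0],[0,0,0.188],40]
    - [[0.079,-0.969,0],[0,0,0.188],40]
    - [[0.079,-0.969,0],[0,0,0.188],40]
    - [[0.079,-0.969,0],[0,0,0.188],40]
    - [[0.079,-0.969,0],[0,0,0.188],40]
    - [[0.079,-0.969,0],[0,0,0.188],40]
    - [[0.079,-0.969,0],[0,0,0.188],40]
    - [[0.079,-0.969,0],[0,0,0.188],40]
    - [[0.079,-0.969,0],[0,0,0.188],40]
    - [[0.079,-0.969,0],[0,0,0.188],40]
    - [[0.079,-0.969,0],[0,0,0.188],40]
    - [[0.079,-0.969,0],[0,0,0.188],40]
    - [[0,0,0],[0,0,0],40]

```text
time: 19.05
tool_pos: [0.5676, -0.3394, 0.2481]
eef_rot: [[-0.997, -0.077, -0.0], [-0.077, 0.997, -0.0], [0.0, -0.0, -1.0]]
force: [-0.3, -0.2, -0.8]
width: 0.427
finger_force: 0.0
```

Run:
```python
from m import *
s=cam('scene','scene4')
q=robot.sense(); print(q['time'],q['tool_pos'],q['width'])
print(lid(s,(265,180,345,270),.175))
cv2.imwrite('pics/c4.png',cv2.resize(s['img'][120:300,160:400],(800,600),interpolation=cv2.INTER_CUBIC))
```

```text
19.1 [ 0.56779183 -0.33831821  0.24808046] 0.43306548241731263
(array([555.4,  14.6]), array([220.6, 231.8]))
```

View pics/c4.png

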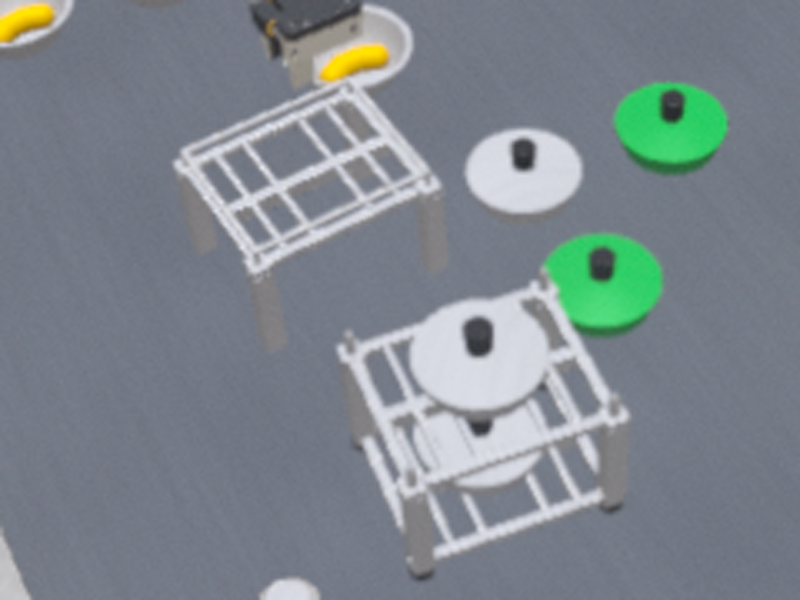

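servo_tool:
  plan:
    - [[0.01,0.01,-1],[0,0,0],40]
    - [[0,0,-1],[0,0,0],40]
    - [[0,0,-1],[0,0,0],40]
    - [[0,0,-1],[0,0,0],40]
    - [[0,0,-1],[0,0,0],40]
    - [[0,0,-0.9],[0,0,0],40]
    - [[0,0,-0.45],[0,0,0],40]
    - [[0,0,0],[0,0,0],40]
    - [[0,0,0],[0,0,0],0]
    - [[0,0,0],[0,0,0],0]
    - [[0,0,0],[0,0,0],0]
    - [[0,0,0],[0,0,0],0]
  squeeze: 45

```text
time: 20.6
tool_pos: [0.5686, -0.338, 0.0902]
eef_rot: [[-0.997, -0.079, 0.001], [-0.079, 0.997, -0.001], [-0.001, -0.001, -1.0]]
force: [-0.4, -0.2, 2.9]
width: 0.125
finger_force: 45.0
```

servo_tool:
  plan:
    - [[0,0,0.4],[0,0,0],0]
    - [[0,0,1],[0,0,0],0]
    - [[0,0,1],[0,0,0],0]
    - [[0,0,1],[0,0,0],0]
    - [[0,0,1],[0,0,0],0]
    - [[0,0,1],[0,0,0],0]
    - [[0,0,1],[0,0,0],0]
    - [[0,0,1],[0,0,0],0]
    - [[0,0,1],[0,0,0],0]

```text
time: 21.72
tool_pos: [0.5677, -0.3373, 0.2997]
eef_rot: [[-0.997, -0.079, -0.001], [-0.079, 0.997, 0.001], [0.001, 0.001, -1.0]]
force: [-0.5, -0.6, -4.3]
width: 0.123
finger_force: 45.0
```

servo_tool:
  plan:
    - [[-0.08,0.966,0],[0,0,-0.188],0]
    - [[-0.08,0.966,0],[0,0,-0.188],0]
    - [[-0.08,0.966,0],[0,0,-0.188],0]
    - [[-0.08,0.966,0],[0,0,-0.188],0]
    - [[-0.08,0.966,0],[0,0,-0.188],0]
    - [[-0.08,0.966,0],[0,0,-0.188],0]
    - [[-0.08,0.966,0],[0,0,-0.188],0]
    - [[-0.08,0.966,0],[0,0,-0.188],0]
    - [[-0.08,0.966,0],[0,0,-0.188],0]
    - [[-0.08,0.966,0],[0,0,-0.188],0]
    - [[-0.08,0.966,0],[0,0,-0.188],0]
    - [[-0.08,0.966,0],[0,0,-0.188],0]
    - [[-0.08,0.966,0],[0,0,-0.188],0]
    - [[0,0,-0.5],[0,0,0],0]
    - [[0,0,-0.4],[0,0,0],0]
    - [[0,0,0],[0,0,0],0]

```text
time: 23.72
tool_pos: [0.5413, -0.0243, 0.275]
eef_rot: [[-0.996, 0.092, -0.003], [0.092, 0.996, 0.0], [0.003, -0.0, -1.0]]
force: [-0.1, -0.8, -4.9]
width: 0.123
finger_force: 45.0
```

Run:
```python
from m import *
s=cam('scene','scene5')
q=robot.sense(); print(q['time'],q['tool_pos'],q['width'],q['force'])
cv2.imwrite('pics/c5.png',cv2.resize(s['img'][150:270,240:400],(800,600),interpolation=cv2.INTER_CUBIC))
```

```text
23.775 [ 0.5416419  -0.02435003  0.27586855] 0.12277295705451961 [ 0.00675164 -0.5755685  -4.39986972]
```

View pics/c5.png

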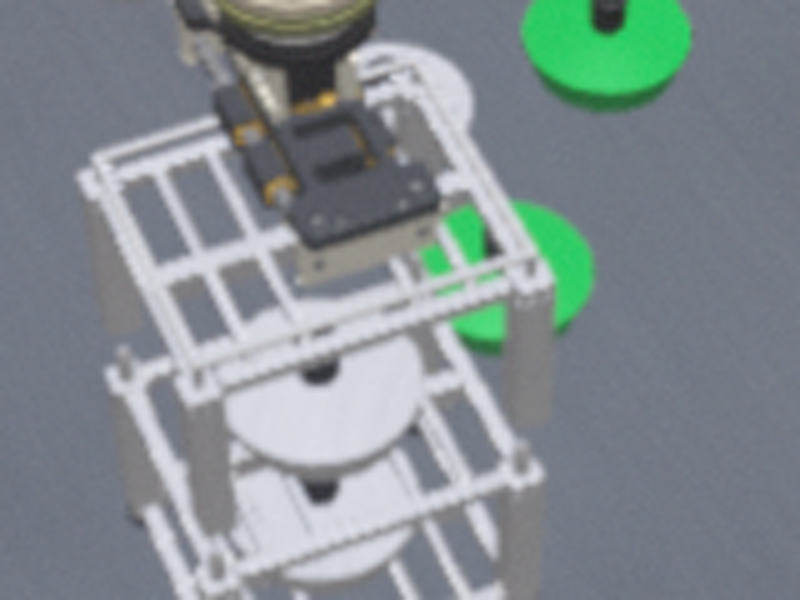

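Run:
```python
from m import *
s=cam('scene')
f=lambda p,z: ray(s,np.array(p)/5-.4+[240,150],z)[:,:2]*1000
b=f([(125,350),(217,548),(523,445)],.160); a=f([(97,178),(200,385),(532,272)],.3006)
print(a.round(1),b.round(1),(a-b).round(1),(a-b).mean(0))
th=np.deg2rad(-5.3);R=np.array([[np.cos(th),-np.sin(th)],[np.sin(th),np.cos(th)]])
P=np.array([542.4,-24.5])+np.array([(90,-75),(90,75),(-90,75)])@R.T
print(((proj(s,np.c_[P/1000,[.3006]*3])-[240,150]+.4)*5).round(0))
```

```text
[[ 623.2 -107.8]
 [ 635.7   43.6]
 [ 455.6   58.6]] [[ 622.3 -105. ]
 [ 636.3   42.8]
 [ 458.7   61.5]] [[ 0.9 -2.8]
 [-0.6  0.7]
 [-3.  -2.8]] [-0.92685584 -1.62633853]
[[ 94. 180.]
 [193. 385.]
 [525. 275.]]
```

servo_tool:
  plan:
    - [[0.04,0.03,-0.3],[0,0,0],0]
    - [[0,0,-0.4],[0,0,0],0]
    - [[0,0,-0.3],[0,0,0],0]
    - [[0,0,-0.2],[0,0,0],0]
    - [[0,0,-0.2],[0,0,0],0]
    - [[0,0,-0.2],[0,0,0],0]
    - [[0,0,0],[0,0,0],0]

```text
time: 24.7
tool_pos: [0.543, -0.0229, 0.2364]
eef_rot: [[-0.996, 0.091, -0.001], [0.091, 0.996, 0.0], [0.001, 0.0, -1.0]]
force: [-1.1, -0.0, -4.4]
width: 0.123
finger_force: 45.0
```

servo_tool:
  plan:
    - [[0,0,-0.2],[0,0,0],0]
    - [[0,0,-0.15],[0,0,0],0]
    - [[0,0,-0.08],[0,0,0],0]
    - [[0,0,-0.04],[0,0,0],0]
    - [[0,0,0],[0,0,0],0]

```text
time: 25.32
tool_pos: [0.5433, -0.023, 0.2252]
eef_rot: [[-0.996, 0.091, 0.0], [0.091, 0.996, -0.0], [-0.0, -0.0, -1.0]]
force: [0.5, -0.6, -4.3]
width: 0.131
finger_force: 45.0
```

servo_tool:
  plan:
    - [[0,0,-0.05],[0,0,0],0]
    - [[0,0,-0.04],[0,0,0],0]
    - [[0,0,0],[0,0,0],0]

```text
time: 25.7
tool_pos: [0.5435, -0.023, 0.2251]
eef_rot: [[-0.996, 0.091, 0.002], [0.091, 0.996, -0.0], [-0.002, -0.0, -1.0]]
force: [-6.9, -0.0, 8.4]
width: 0.127
finger_force: 45.0
```

servo_tool:
  plan:
    - [[0,0,0],[0,0,0],30]
    - [[0,0,0],[0,0,0],30]
    - [[0,0,0.4],[0,0,0],30]
    - [[0,0,1],[0,0,0],30]
    - [[0,0,1],[0,0,0],30]
    - [[0,0,0.6],[0,0,0],50]
    - [[-0.64,-0.95,0],[0,0,0],50]
    - [[-0.64,-0.95,0],[0,0,0],50]
    - [[-0.64,-0.95,0],[0,0,0],50]
    - [[-0.64,-0.95,0],[0,0,0],50]
    - [[-0.64,-0.95,0],[0,0,0],50]
    - [[-0.64,-0.95,0],[0,0,0],50]
    - [[-0.64,-0.95,0],[0,0,0],50]
    - [[-0.64,-0.95,0],[0,0,0],50]
    - [[-0.64,-0.95,0],[0,0,0],50]
    - [[-0.64,-0.95,0],[0,0,0],50]
    - [[-0.64,-0.95,0],[0,0,0],50]
    - [[-0.64,-0.95,0],[0,0,0],50]
    - [[0,0,0],[0,0,0],50]

```text
time: 28.08
tool_pos: [0.3503, -0.309, 0.2978]
eef_rot: [[-0.996, 0.094, -0.0], [0.094, 0.996, 0.0], [0.0, 0.0, -1.0]]
force: [-0.9, 1.1, 0.3]
width: 0.534
finger_force: 0.0
```

Run:
```python
from m import *
s=cam('scene','scene6')
q=robot.sense(); print(q['time'],q['tool_pos'],q['width'],q['q'])
print(lid(s,(296,155,338,186),.04))
cv2.imwrite('pics/c6.png',cv2.resize(s['img'][120:300,200:440],(800,600),interpolation=cv2.INTER_CUBIC))
```

```text
28.125 [ 0.3509035  -0.30821464  0.29785867] 0.5397605880795942 [-8.30764640e-01 -2.53219294e-01  1.71336501e+00  2.42808076e-04
  1.68179606e+00 -2.30808317e+00]
(array([ 356.3, -303.2]), array([126.2, 143.9]))
```

View pics/c6.png

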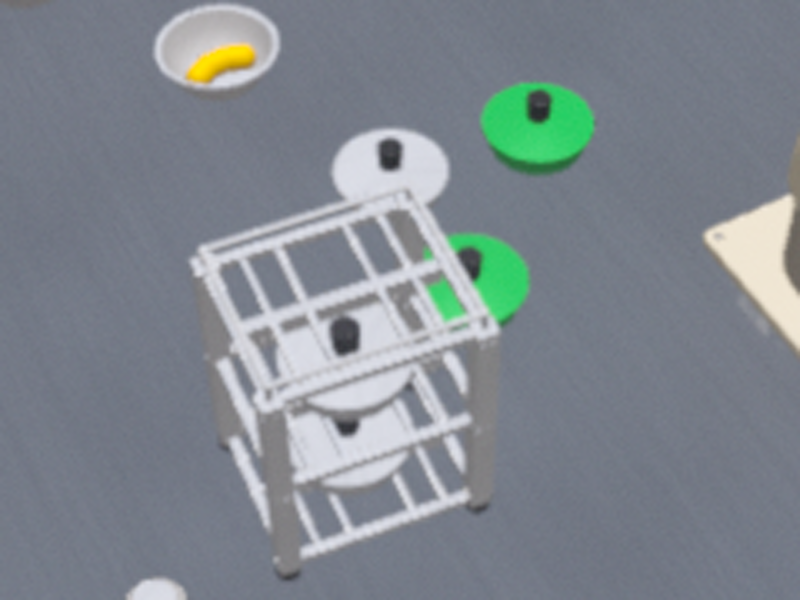

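servo_tool:
  plan:
    - [[0.03,0,-1],[0,0,0],50]
    - [[0,0,-1],[0,0,0],50]
    - [[0,0,-1],[0,0,0],50]
    - [[0,0,-1],[0,0,0],50]
    - [[0,0,-1],[0,0,0],50]
    - [[0,0,-1],[0,0,0],50]
    - [[0,0,-1],[0,0,0],50]
    - [[0,0,-1],[0,0,0],50]
    - [[0,0,-1],[0,0,0],50]
    - [[0,0,-0.5],[0,0,0],50]
    - [[0,0,-0.3],[0,0,0],50]
    - [[0,0,0],[0,0,0],50]
    - [[0,0,0],[0,0,0],0]
    - [[0,0,0],[0,0,0],0]
    - [[0,0,0],[0,0,0],0]
    - [[0,0,0],[0,0,0],0]
  squeeze: 30

```text
time: 30.12
tool_pos: [0.3522, -0.3086, 0.0534]
eef_rot: [[-0.996, 0.092, 0.001], [0.092, 0.996, -0.001], [-0.001, -0.001, -1.0]]
force: [-0.4, -1.4, 1.7]
width: 0.272
finger_force: 30.0
```

servo_tool:
  plan:
    - [[0,0,0.4],[0,0,0],0]
    - [[0,0,1],[0,0,0],0]
    - [[0,0,1],[0,0,0],0]
    - [[0,0,1],[0,0,0],0]
    - [[0,0,1],[0,0,0],0]
    - [[0,0,1],[0,0,0],0]
    - [[0,0,1],[0,0,0],0]
    - [[0,0,1],[0,0,0],0]
    - [[0,0,1],[0,0,0],0]
    - [[0,0,1],[0,0,0],0]
    - [[0,0,1],[0,0,0],0]
    - [[0,0,1],[0,0,0],0]
    - [[0,0,0.3],[0,0,0],0]

```text
time: 31.75
tool_pos: [0.3522, -0.308, 0.3471]
eef_rot: [[-0.996, 0.091, 0.001], [0.091, 0.996, -0.001], [-0.002, -0.001, -1.0]]
force: [-0.1, 1.2, -2.5]
width: 0.268
finger_force: 30.0
```

servo_tool:
  plan:
    - [[0.636,0.951,0],[0,0,0],0]
    - [[0.636,0.951,0],[0,0,0],0]
    - [[0.636,0.951,0],[0,0,0],0]
    - [[0.636,0.951,0],[0,0,0],0]
    - [[0.636,0.951,0],[0,0,0],0]
    - [[0.636,0.951,0],[0,0,0],0]
    - [[0.636,0.951,0],[0,0,0],0]
    - [[0.636,0.951,0],[0,0,0],0]
    - [[0.636,0.951,0],[0,0,0],0]
    - [[0.636,0.951,0],[0,0,0],0]
    - [[0.636,0.951,0],[0,0,0],0]
    - [[0.636,0.951,0],[0,0,0],0]
    - [[0,0,0],[0,0,0],0]

```text
time: 33.38
tool_pos: [0.5427, -0.021, 0.3437]
eef_rot: [[-0.996, 0.089, -0.003], [0.089, 0.996, 0.001], [0.003, 0.001, -1.0]]
force: [0.3, -0.9, -4.5]
width: 0.274
finger_force: 30.0
```

servo_tool:
  plan:
    - [[0,-0.08,-0.4],[0,0,0],0]
    - [[0,0,-0.4],[0,0,0],0]
    - [[0,0,-0.3],[0,0,0],0]
    - [[0,0,-0.2],[0,0,0],0]
    - [[0,0,-0.15],[0,0,0],0]
    - [[0,0,-0.1],[0,0,0],0]
    - [[0,0,0],[0,0,0],0]

```text
time: 34.25
tool_pos: [0.5428, -0.0246, 0.3066]
eef_rot: [[-0.996, 0.091, -0.0], [0.091, 0.996, -0.0], [0.0, -0.0, -1.0]]
force: [-1.0, -0.6, -3.3]
width: 0.272
finger_force: 30.0
```

servo_tool:
  plan:
    - [[0,0,-0.1],[0,0,0],0]
    - [[0,0,-0.06],[0,0,0],0]
    - [[0,0,0],[0,0,0],0]

```text
time: 34.62
tool_pos: [0.543, -0.0247, 0.3033]
eef_rot: [[-0.996, 0.091, 0.001], [0.091, 0.996, -0.0], [-0.001, -0.0, -1.0]]
force: [-1.6, -0.1, 0.8]
width: 0.27
finger_force: 30.0
```

Contact made (load came off by about 4 N). I'll add a small press, then release and retreat.

servo_tool:
  plan:
    - [[0,0,-0.03],[0,0,0],0]
    - [[0,0,0],[0,0,0],0]
    - [[0,0,0],[0,0,0],50]
    - [[0,0,0],[0,0,0],50]
    - [[0,0,0.2],[0,0,0],50]
    - [[0,0,0.8],[0,0,0],50]
    - [[0,0,1],[0,0,0],50]
    - [[0,0,0.5],[0,0,0],50]
    - [[-0.5,0.8,0],[0,0,0],50]
    - [[-0.5,0.8,0],[0,0,0],50]
    - [[-0.5,0.8,0],[0,0,0],50]
    - [[-0.5,0.8,0],[0,0,0],50]
    - [[-0.5,0.8,0],[0,0,0],50]
    - [[-0.5,0.8,0],[0,0,0],50]
    - [[-0.5,0.8,0],[0,0,0],50]
    - [[-0.5,0.8,0],[0,0,0],50]
    - [[-0.5,0.8,0],[0,0,0],50]
    - [[0,0,0],[0,0,0],50]
    - [[0,0,0],[0,0,0],50]

```text
time: 37.0
tool_pos: [0.4297, 0.1556, 0.3639]
eef_rot: [[-0.996, 0.09, -0.0], [0.09, 0.996, -0.0], [0.0, -0.0, -1.0]]
force: [0.5, -0.6, -0.3]
width: 0.541
finger_force: 0.0
```

Run:
```python
from m import *
s=cam('scene','scene7')
q=robot.sense(); print(q['time'],q['tool_pos'],q['force'])
cv2.imwrite('pics/c7.png',cv2.resize(s['img'][120:300,200:440],(800,600),interpolation=cv2.INTER_CUBIC))
```

```text
37.05 [0.42999377 0.15523262 0.36398749] [-1.04856059 -0.62251018  0.32505951]
```

View pics/c7.png

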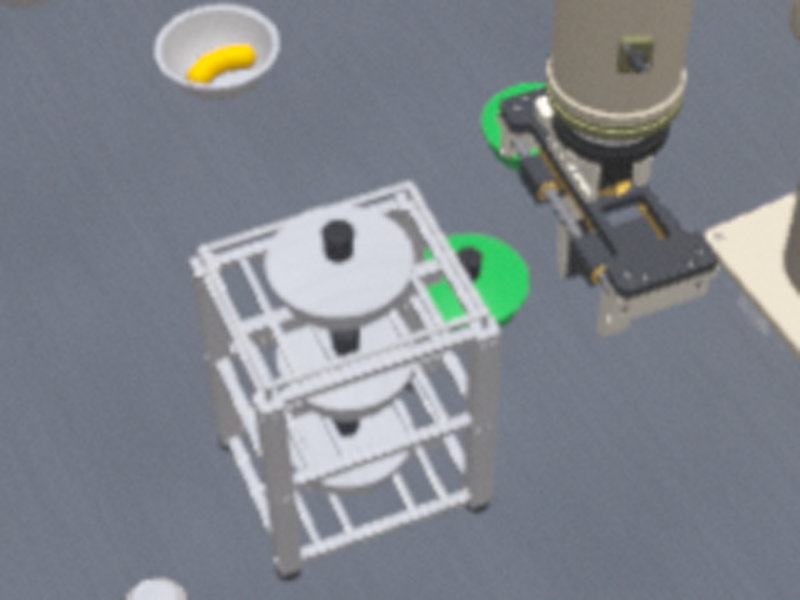

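The picture shows the rack fully built, with all three bowls central and the gripper clear at crop (620,260), so I'm handing the job in.

```bash
python3 -c "
from rig import robot
print(robot.close_job())"
```

```text
the job is handed in; nothing more can be done
None
```

The rack is built and handed in at about 37 s: both tiers went home on their pins, bowl_a stands on the middle tier and bowl_b on the top tier; the last picture shows everything in place, but the hand-in gave no verdict.

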